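Fit the charged battery in the hand vacuum and shut its cover

TASK

The hand vacuum's battery is charged: slide the pack straight back out of the charger's socket, against its catch, and lay it flat in the vacuum's open battery bay, lengthwise along the bay, either way round. Put it down gently, do not drop it. Then swing the bay cover fully shut over it, and leave the bottle and the mug where they are.

Things in the scene. Friction and masses are not known exactly. Their poses are not given: they have to be found in the camera images.
- battery: Loose battery pack, 0.26 to 0.46 kg, lying flat: grey slab 110 long (x, from -66 to +44 mm) x 60 wide (y) x 18 mm high. A black plug tongue with brass beads, 26 mm wide, runs on from x = +44 to +64. An orange grip bar stands across it: 26 mm thick along x, 44 mm along y, from z = 18 to 42, centred at x = -16. Origin: on the underside, at x = 0 of these figures; z up.
- battery_grip (a point): Centre of the orange grip bar: 16 mm to the -x of the pack's origin and 32 mm above its underside; axes as the pack. Grip the bar from above with the fingers closing along the pack's x; the slab lies 14 mm below this point.
- charger: Fixed black charger cradle, 160 x 92 mm. The pack starts in it on a floor 12 mm above the table, its origin straight above the charger's and its axes the same. Low side guides rise to 20 mm above the table; the -x end is open, the socket is at the +x end. Origin: on the table, below the seated pack's origin; z up.
- socket (a point): Middle of the mouth of the charger's grey socket (housing 38 long, 85 wide, top 38 mm above the table), 46 mm to the charger's +x, facing -x; axes as the charger. Its roof stops the pack being lifted; two sprung noses hold the tongue. Pull level along -x with about 10 to 15 N: the catch gives way within 15 mm, after 25 mm the tongue is clear and the pack can be lifted.
- vacuum: Fixed white and orange hand vacuum lying along its own y: clear dust cup and nozzle to y = +195 mm, motor end and black loop handle to y = -206 mm, 100 mm wide in x, nowhere higher than 93 mm except the cover. The battery bay is on top at its middle. Origin: on the table, below the middle of the bay; z up.
- bay (a point): Centre of the bay's floor, 45 mm above the table; axes as the vacuum. The bay is open above, inside 78 mm (x) by 150 mm (y), with an orange rim 6 mm thick, 12 mm above the floor. The pack lies in it with its length along y, either way round, about 9 mm play all round; its grip bar then stands above the rim, under the domed cover.
- cover (a joint): Hinge angle of the bay cover, rad: 0 fully shut, grows as it opens, at most 2.05; it starts wide open, leaning back past upright. The hinge is stiff: the cover stays where it is left, and moves with about 2 to 3 N at its free edge.
- cover_hinge (a point): Point on the hinge axis, which runs along the vacuum's y, 48 mm to the vacuum's +x of the bay's centre, 60 mm above the table. The white cover is a domed shell: when shut it reaches 96 mm from the hinge to the vacuum's -x, 166 mm wide, outer top 38 mm above the hinge; an orange tab 50 mm wide, 6 mm thick runs on 16 mm past its free edge. Axes turn with the cover.
- cover_edge (a point): Middle of the outer top corner of the cover's free edge: 96 mm from the hinge and, when shut, 38 mm above it (98 mm above the table).
- bottle: Loose yellow bottle, 58 mm across, 150 mm tall; bystander. Origin: centre of its underside.
- mug: Loose white mug, 80 mm across, 90 mm tall, with a handle; bystander. Origin: centre of its underside.
Not all that is in view belongs to the job. What is shaped like the battery but red is not meant.

How it is judged:
By the outcome, as a careful person would: the job done as asked, in the order asked, and still so for the second after the job is handed in, with the robot touching nothing.
It also fails if it takes over 58 s, if anything falls off the work surface, if the arm or the gripper's body presses on something with over 40 N, if the wrist force passes 120 N, or if a joint passes its speed limit or range.

ROBOT

A 7-joint arm with a two-finger parallel gripper is mounted at the origin on the work surface. World frame = base frame: x ahead of the robot, y to its left, z up, the work surface at z = 0. Lengths are in m, angles in rad, forces in N, time in s.
With the tool pointing down it reaches from about 0.425 to 1.025 m from the base axis. Payload 3.6 kg.
Tool frame: the origin (TCP) lies at the very end of the fingers, on their centre line; the grasp point (between the pads) lies 19 mm behind it; z points along the fingers, y is the line along which they close (so a half turn about z gives the same grasp; the last joint's range is limited). The gripper opens to 85 mm and grips with 20 to 120 N. Pads are 22 mm wide; open, the fingers measure 114 mm over their backs; the gripper's body (76 mm by 85 mm) begins 54 mm behind the grasp point. The pads swing forward as they close: fully open they stand 13 mm farther back than shut.
Start: joints at [1.208, 0.591, 0.048, 1.609, -0.033, 0.943, -0.034], TCP at [0.193, -0.699, 0.231] pointing down, gripper open.
Joint ranges: [-2.69, 2.69], [-0.47, 2.24], [-1.27, 1.36], [0.19, 2.51], [-1.53, 4.68], [0.08, 2.07], [-3.09, 3.09]. Speed limits (rad/s): [2.57, 2.57, 3.14, 3.14, 3.14, 3.14, 3.14].

INTERFACE

Orientations are given as a rotation vector (axis times angle).
In Python, from bench import get_obs, eyes, bot gives the robot as it stands.
- The arm moves only by the tool move_arm, never from a script. Its argument "series" is a list of rows, each an object of numbers: "x", "y", "z": the shift along the tool's x, y, z in m; "rx", "ry", "rz": the turn, a rotation vector about the tool's x, y, z in rad. In form: [{"x": .., "y": .., "z": .., "rx": .., "ry": .., "rz": ..}, ...]. A call has 1 to 20 rows; each row shifts and turns the commanded pose from where the row before left it, along the tool's axes as they then stand; what a row does not reach is not made up. A row lasts 1/10 s, in which the tool goes at most 50 mm and 8.59 degrees, less where a joint would pass 70% of its speed; a pose out of reach is approached as far as the arm can. A call with a gripper value outside its range is refused whole. "fingers" is the finger opening in m, from 0 to 0.0854, set as the call begins (left out, the last holds). The fingers move at their own pace and stop on an object; "newtons" is the grip in N (left out, the last holds). Time passes only in rows, so rows that do not move let the fingers close. It gives the time, the measured TCP pose, the force, the opening and the grip force at its end, in the units of the state.
- get_obs(): the state, without advancing time (a new reading comes with each control period).
- eyes.get_image(name): name is "side" or "top"; returns a dict with "image" (480x640x3 uint8, red, green, blue), "depth" (480x640 float32, m along the optical axis (not along the pixel's ray), 0 where there is no reading), "vertical_fov" (degrees; the focal length in pixels is half the picture's height over the tangent of half this angle, whatever the lens; pixels are square), "cx", "cy" (the principal point, pixels), "rvec" (rotation vector, rad) and "tvec" (3), from world to camera coordinates, as OpenCV has them. Camera axes: x right, y down, z forward; pixel columns grow to the right and rows downward; lengths in m; the calibration is good to about 2 mm. A picture is of the moment at which its call begins.
- bot.hand_in(): hands the job in; it is judged then, once.
Trained networks look in the newest picture that a camera, given by its name, has taken for a name from the list of things; names that differ only in an ending like _2 or _b are one class to them, and where a whole thing is asked for, a point or a joint stands for the part that bears it (a point fixed in the world has none). Each returns a list of dicts, best first, with "p" (0 to 1); they miss things now and then, are a little off and sometimes report something else, mostly with a low value. They report only what shows in the picture. A call takes as long as a camera call. They do not tell look-alikes from the thing itself.
- eyes.cut_out(label, camera): "region" (480x640 bool, what is visible of it) and "bbox" ([left, top, right, bottom] in pixels, round what is visible of it).
- eyes.place_of(label, camera): "uv" ([column, row] in pixels: a listed point, or the origin of a listed thing).
The state is a dict: "clock": time; "joint_positions": joint angles; "qd": joint speeds; "joint_efforts": joint torques, N m; "eef_pos": TCP position; "orientation": TCP orientation; "contact_force": force on the tool from outside, world axes, zero at the start; "moment": the same for the moment, N m; "opening": opening from 0.0 (shut) to 1.0 (fully open); "gripper_force": force on a finger pad.
Only numpy, scipy, OpenCV 4.12 (cv2) and the standard library are available. Lean on these libraries where they do the work, as an engineer would, in place of code of your own. Each camera call takes 0.05 s, during which the arm holds its last target. There are 200 camera calls.

## Working session

There is one attempt and no reset: what is moved stays moved. The work goes in short steps, Python scripts to look and compute and a tool call to move; the robot and the scene stay as the last step left them, time stands still between calls to the robot, and variables do not carry over. Pictures are saved under pics/ and viewed, at most 10 in all, crops included, and the job is handed in when it is done.

Besides the shell and the picture viewer there is one more tool, called after "Request:" by a JSON object that holds its "method" and its "body", one argument or row to a line. move_arm: Moves the arm, as the interface text tells. Its arguments: {"type":"object","properties":{"series":{"type":"array"},"fingers":{"type":"number"},"newtons":{"type":"number"}},"required":["series"]}

```bash
mkdir -p pics; cat > h.py <<'E'
import numpy as np, cv2
from bench import get_obs, eyes, bot
def cam(n):
    d=eyes.get_image(n); R=cv2.Rodrigues(np.array(d['rvec'],float))[0]; t=np.array(d['tvec'],float).ravel()
    f=240/np.tan(np.radians(d['vertical_fov'])/2)
    return dict(d=d,R=R,t=t,f=f,cx=d['cx'],cy=d['cy'],im=d['image'],dep=d['depth'])
def ray(c,u,v,z):
    "world point on pixel ray at height z"
    r=c['R'].T@np.array([(u-c['cx'])/c['f'],(v-c['cy'])/c['f'],1]); o=-c['R'].T@c['t']
    return o+r*(z-o[2])/r[2]
def cloud(c):
    v,u=np.mgrid[0:480,0:640]; d=c['dep']
    p=np.stack([(u-c['cx'])/c['f']*d,(v-c['cy'])/c['f']*d,d],-1)-c['t']
    return p@c['R']
def proj(c,p):
    q=c['R']@np.array(p)+c['t']; return q[:2]/q[2]*c['f']+[c['cx'],c['cy']]
def save(c,n): cv2.imwrite('pics/'+n+'.png',cv2.cvtColor(c['im'],cv2.COLOR_RGB2BGR))
E
python3 - <<'E'
from h import *
o=get_obs(); print(o['clock'],o['eef_pos'],o['orientation'])
for n in('top','side'):
    c=cam(n); save(c,n+'0'); print(n,-c['R'].T@c['t'],c['f'],c['R'][2])
    P=cloud(c)
    for l,z in(('battery',.012),('battery_grip',.044),('charger',0),('socket',.025),('vacuum',0),('bay',.045),('cover_hinge',.06),('cover_edge',.15),('bottle',0),('mug',0)):
        for r in eyes.place_of(l,n)[:3]:
            u,v=r['uv']; w=P[min(479,max(0,int(v))),min(639,max(0,int(u)))]
            print(l,round(r['p'],2),np.round([u,v]),ray(c,u,v,z).round(3),'d',w.round(3))
E
```

```text
0.0 [ 0.19305444 -0.69800182  0.23017288] [-3.11093404e+00 -4.22333516e-01  6.20124723e-04]
top [ 0.45064013 -0.0091655   0.90911226] 452.74423105184997 [ 0.18623808  0.03860435 -0.98174594]
battery 0.94 [226. 319.] [0.479 0.216 0.012] d [0.478 0.206 0.055]
battery 0.57 [312. 279.] [0.554 0.046 0.012] d [0.553 0.047 0.017]
battery_grip 0.73 [224. 328.] [0.461 0.211 0.044] d [0.462 0.21  0.053]
battery_grip 0.59 [321. 276.] [0.557 0.026 0.044] d [0.558 0.028 0.039]
socket 0.64 [224. 299.] [0.517 0.218 0.025] d [0.518 0.219 0.029]
vacuum 0.6 [463. 316.] [ 0.474 -0.249  0.   ] d [ 0.473 -0.234  0.049]
bay 0.82 [473. 319.] [ 0.467 -0.256  0.045] d [ 0.469 -0.256  0.043]
cover_hinge 0.84 [467. 290.] [ 0.52  -0.244  0.06 ] d [ 0.523 -0.249  0.039]
cover_edge 0.76 [467. 250.] [ 0.579 -0.225  0.15 ] d [ 0.605 -0.268 -0.   ]
bottle 0.93 [294. 194.] [0.736 0.08  0.   ] d [0.709 0.071 0.09 ]
mug 0.77 [363. 186.] [ 0.748 -0.064  0.   ] d [ 0.749 -0.063  0.002]
side [0.43358807 0.63930421 0.55126523] 470.8980745682589 [ 0.21445159 -0.80569211 -0.55215101]
battery 0.65 [361. 396.] [0.483 0.217 0.0
[... 282 characters left out ...]
78 0.238 0.03 ]
socket 0.8 [328. 389.] [0.527 0.229 0.025] d [0.525 0.237 0.035]
vacuum 0.84 [407. 227.] [ 0.476 -0.261  0.   ] d [ 0.471 -0.138  0.076]
bay 0.56 [411. 211.] [ 0.47  -0.255  0.045] d [ 0.471 -0.256  0.046]
bay 0.31 [365. 166.] [ 0.607 -0.447  0.045] d [ 0.573 -0.229  0.146]
cover_edge 0.66 [361. 163.] [ 0.582 -0.231  0.15 ] d [ 0.629 -0.504  0.025]
cover_edge 0.43 [361. 400.] [0.469 0.33  0.15 ] d [0.481 0.239 0.031]
bottle 0.61 [231. 302.] [0.74  0.078 0.   ] d [0.723 0.111 0.032]
bottle 0.58 [374. 380.] [0.471 0.174 0.   ] d [0.468 0.219 0.054]
mug 0.89 [261. 257.] [ 0.74  -0.062  0.   ] d [ 0.724 -0.026  0.03 ]
mug 0.61 [328. 391.] [0.531 0.213 0.   ] d [0.525 0.243 0.039]
```

View pics/top0.png

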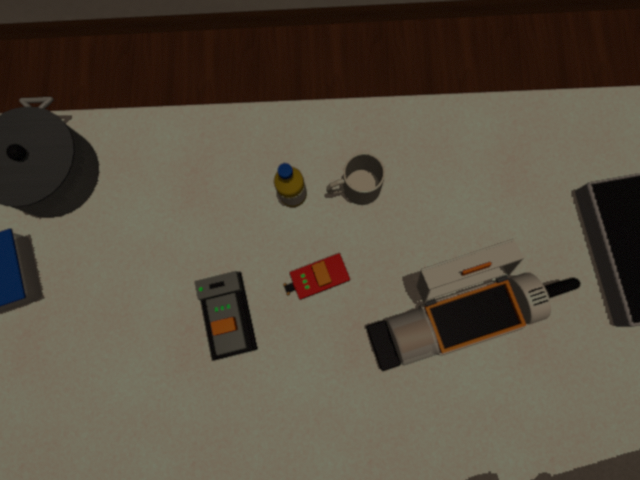

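View pics/side0.png

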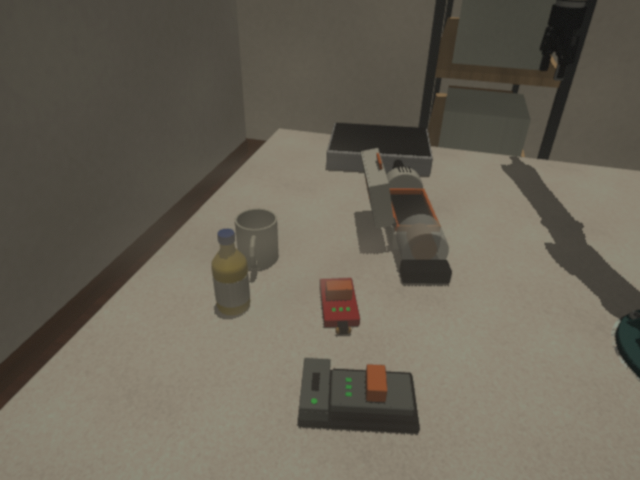

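```bash
python3 - <<'E'
from h import *
for n in('top','side'):
    c=cam(n); P=cloud(c); hsv=cv2.cvtColor(c['im'],cv2.COLOR_RGB2HSV)
    m=(hsv[...,0]>5)&(hsv[...,0]<22)&(hsv[...,1]>130)&(hsv[...,2]>80)
    a=m&(abs(P[...,0]-.465)<.07)&(abs(P[...,1]-.212)<.07)&(P[...,2]>.046)
    q=P[a]; print(n,'grip n',len(q),q.mean(0),np.median(q[:,2]))
    print(cv2.minAreaRect((q[:,:2]*1000).astype(np.float32)))
    # slab + charger: height
    R=(abs(P[...,0]-.48)<.13)&(abs(P[...,1]-.215)<.09)
    s=R&(P[...,2]>.024)&(P[...,2]<.045); print('slab/sock',cv2.minAreaRect((P[s][:,:2]*1000).astype(np.float32)))
    # bay floor & rim
    B=(abs(P[...,0]-.467)<.1)&(abs(P[...,1]+.256)<.14)
    f=B&(abs(P[...,2]-.045)<.005)&(abs(P[...,0]-.467)<.06)&(abs(P[...,1]+.256)<.1); print('floor',f.sum(),cv2.minAreaRect((P[f][:,:2]*1000).astype(np.float32)))
    r=B&m&(P[...,2]>.05)&(P[...,2]<.065); print('rim',r.sum(),cv2.minAreaRect((P[r][:,:2]*1000).astype(np.float32)),np.median(P[r][:,2]))
    t=m&(P[...,2]>.12)&(P[...,1]<-.1); print('tab',t.sum(),P[t].min(0) if t.any() else'',P[t].max(0) if t.any() else '',P[t].mean(0) if t.any() else '')
E
```

```text
top grip n 316 [0.46611471 0.21278039 0.05381154] 0.05385283841904863
((466.3873291015625, 212.95335388183594), (25.756378173828125, 43.424903869628906), 11.872385025024414)
slab/sock ((491.12823486328125, 218.83547973632812), (149.6312713623047, 86.07794189453125), 12.436922073364258)
floor 3744 ((474.0911865234375, -257.3127136230469), (99.54222869873047, 171.9293212890625), 16.707828521728516)
rim 806 ((473.6176452636719, -256.16241455078125), (89.61398315429688, 163.27407836914062), 16.609661102294922) 0.0563872204094816
tab 114 [ 0.53886912 -0.25678863  0.15470962] [ 0.55574257 -0.20951923  0.16973895] [ 0.54720204 -0.23398136  0.16575322]
side grip n 511 [0.46508212 0.21732423 0.05370716] 0.053854691832294764
((465.04052734375, 215.38401794433594), (24.98847770690918, 42.96062469482422), 10.93476390838623)
slab/sock ((490.2079772949219, 219.4703369140625), (150.01353454589844, 87.46753692626953), 12.382462501525879)
floor 879 ((472.59332275390625, -250.33413696289062), (82.50411224365234, 174.0335693359375), 9.523337364196777)
rim 153 ((472.0305480957031, -255.618408203125), (85.7035903930664, 160.13734436035156), 14.435698509216309) 0.05651653222671053
tab 23 [ 0.54096372 -0.24607012  0.16309591] [ 0.55333988 -0.20807624  0.16896393] [ 0.54646431 -0.22510378  0.16719431]
```

The top picture shows the real pack with its orange bar at (223,326), in the charger whose socket is at (222,287). The red decoy is at (320,275). The bay is at (475,316), with its cover leaning back towards the far side. The side picture agrees with this, with the bar at (376,383) and the red pack at (340,300).

The measured bar (25×43 mm, top at 54 mm) and rim (90×162 mm, 56.5 mm) match the sizes given.

```bash
cat >> h.py <<'E'
from scipy.optimize import fsolve
from scipy.spatial.transform import Rotation as Ro
def twist(target,yyaw,n,start=None):
    "constant row (x,y,z,rz) x n for a tool pointing down; yyaw = world yaw of tool y, degrees"
    o=get_obs(); R=Ro.from_rotvec(o['orientation']).as_matrix(); p=np.array(o['eef_pos'])
    y0=np.arctan2(R[1,1],R[0,1]); d=(np.radians(yyaw)-y0+np.pi)%(2*np.pi)-np.pi
    rz=-d/n
    def end(s):
        P=p.copy();Q=R.copy()
        for _ in range(n): P=P+Q@np.array(s); Q=Q@Ro.from_rotvec([0,0,rz]).as_matrix()
        return P
    s=fsolve(lambda s:end(s)-target,[0,0,0]); print('tool z',R[:,2].round(3),'y yaw',np.degrees(y0).round(1),'row',s.round(4),'rz',round(rz,4),'n',n,'len',np.linalg.norm(s).round(3))
E
python3 - <<'E'
from h import *
twist([.466,.2135,.13],12.2,28)
E
```

```text
tool z [-0. -0. -1.] y yaw -74.5 row [ 0.036  -0.0104  0.0036] rz -0.0541 n 28 len 0.038
```

Request:
{"method": "move_arm", "body": {
  "series": [
    {"x": 0.036, "y": -0.0104, "rz": -0.0541},
    {"x": 0.036, "y": -0.0104, "rz": -0.0541},
    {"x": 0.036, "y": -0.0104, "rz": -0.0541},
    {"x": 0.036, "y": -0.0104, "rz": -0.0541},
    {"x": 0.036, "y": -0.0104, "rz": -0.0541},
    {"x": 0.036, "y": -0.0104, "rz": -0.0541},
    {"x": 0.036, "y": -0.0104, "rz": -0.0541},
    {"x": 0.036, "y": -0.0104, "rz": -0.0541},
    {"x": 0.036, "y": -0.0104, "rz": -0.0541},
    {"x": 0.036, "y": -0.0104, "rz": -0.0541},
    {"x": 0.036, "y": -0.0104, "rz": -0.0541},
    {"x": 0.036, "y": -0.0104, "rz": -0.0541},
    {"x": 0.036, "y": -0.0104, "rz": -0.0541},
    {"x": 0.036, "y": -0.0104, "rz": -0.0541}
  ],
  "fingers": 0.055,
  "newtons": 60
}}

```text
invalid input at $.series[0]: expected keys x, y, z, rx, ry, rz
```

Request:
{"method": "move_arm", "body": {
  "series": [
    {"x": 0.036, "y": -0.0104, "z": 0.0072, "rz": -0.0541},
    {"x": 0.036, "y": -0.0104, "z": 0.0072, "rz": -0.0541},
    {"x": 0.036, "y": -0.0104, "z": 0.0072, "rz": -0.0541},
    {"x": 0.036, "y": -0.0104, "z": 0.0072, "rz": -0.0541},
    {"x": 0.036, "y": -0.0104, "z": 0.0072, "rz": -0.0541},
    {"x": 0.036, "y": -0.0104, "z": 0.0072, "rz": -0.0541},
    {"x": 0.036, "y": -0.0104, "z": 0.0072, "rz": -0.0541},
    {"x": 0.036, "y": -0.0104, "z": 0.0072, "rz": -0.0541},
    {"x": 0.036, "y": -0.0104, "z": 0.0072, "rz": -0.0541},
    {"x": 0.036, "y": -0.0104, "z": 0.0072, "rz": -0.0541},
    {"x": 0.036, "y": -0.0104, "z": 0.0072, "rz": -0.0541},
    {"x": 0.036, "y": -0.0104, "z": 0.0072, "rz": -0.0541},
    {"x": 0.036, "y": -0.0104, "z": 0.0072, "rz": -0.0541},
    {"x": 0.036, "y": -0.0104, "z": 0.0072, "rz": -0.0541},
    {},
    {}
  ]
}}

```text
invalid input at $.series[0]: expected keys x, y, z, rx, ry, rz
```

```bash
python3 - <<'E'
from h import *
o=get_obs();print(o['clock'],o['eef_pos'],o['opening'],o['contact_force'])
twist([.466,.2135,.034],12.2,12)
c=cam('side');save(c,'side1')
E
```

```text
1.2 [ 0.19322945 -0.69877967  0.23132646] 1.0008658432733442 [ 0.97278953 -0.09840516 -0.25185918]
tool z [-0. -0. -1.] y yaw -74.5 row [ 0.0831 -0.0272  0.0164] rz -0.1262 n 12 len 0.089
```

All six keys are needed.

Request:
{"method": "move_arm", "body": {
  "series": [
    {"x": 0.036, "y": -0.0104, "z": 0, "rx": 0, "ry": 0, "rz": -0.0541},
    {"x": 0.036, "y": -0.0104, "z": 0, "rx": 0, "ry": 0, "rz": -0.0541},
    {"x": 0.036, "y": -0.0104, "z": 0, "rx": 0, "ry": 0, "rz": -0.0541},
    {"x": 0.036, "y": -0.0104, "z": 0, "rx": 0, "ry": 0, "rz": -0.0541},
    {"x": 0.036, "y": -0.0104, "z": 0, "rx": 0, "ry": 0, "rz": -0.0541},
    {"x": 0.036, "y": -0.0104, "z": 0, "rx": 0, "ry": 0, "rz": -0.0541},
    {"x": 0.036, "y": -0.0104, "z": 0, "rx": 0, "ry": 0, "rz": -0.0541},
    {"x": 0.036, "y": -0.0104, "z": 0, "rx": 0, "ry": 0, "rz": -0.0541},
    {"x": 0.036, "y": -0.0104, "z": 0, "rx": 0, "ry": 0, "rz": -0.0541},
    {"x": 0.036, "y": -0.0104, "z": 0, "rx": 0, "ry": 0, "rz": -0.0541},
    {"x": 0.036, "y": -0.0104, "z": 0, "rx": 0, "ry": 0, "rz": -0.0541},
    {"x": 0.036, "y": -0.0104, "z": 0, "rx": 0, "ry": 0, "rz": -0.0541},
    {"x": 0.036, "y": -0.0104, "z": 0, "rx": 0, "ry": 0, "rz": -0.0541},
    {"x": 0.036, "y": -0.0104, "z": 0, "rx": 0, "ry": 0, "rz": -0.0541}
  ],
  "fingers": 0.055,
  "newtons": 60
}}

```text
clock: 2.65
eef_pos: [0.5114, -0.2954, 0.2316]
orientation: [2.734, 1.546, 0.001]
contact_force: [0.5, -0.1, 0.0]
opening: 0.645
gripper_force: 0.0
```

Request:
{"method": "move_arm", "body": {
  "series": [
    {"x": 0.036, "y": -0.0104, "z": 0.0072, "rx": 0, "ry": 0, "rz": -0.0541},
    {"x": 0.036, "y": -0.0104, "z": 0.0072, "rx": 0, "ry": 0, "rz": -0.0541},
    {"x": 0.036, "y": -0.0104, "z": 0.0072, "rx": 0, "ry": 0, "rz": -0.0541},
    {"x": 0.036, "y": -0.0104, "z": 0.0072, "rx": 0, "ry": 0, "rz": -0.0541},
    {"x": 0.036, "y": -0.0104, "z": 0.0072, "rx": 0, "ry": 0, "rz": -0.0541},
    {"x": 0.036, "y": -0.0104, "z": 0.0072, "rx": 0, "ry": 0, "rz": -0.0541},
    {"x": 0.036, "y": -0.0104, "z": 0.0072, "rx": 0, "ry": 0, "rz": -0.0541},
    {"x": 0.036, "y": -0.0104, "z": 0.0072, "rx": 0, "ry": 0, "rz": -0.0541},
    {"x": 0.036, "y": -0.0104, "z": 0.0072, "rx": 0, "ry": 0, "rz": -0.0541},
    {"x": 0.036, "y": -0.0104, "z": 0.0072, "rx": 0, "ry": 0, "rz": -0.0541},
    {"x": 0.036, "y": -0.0104, "z": 0.0072, "rx": 0, "ry": 0, "rz": -0.0541},
    {"x": 0.036, "y": -0.0104, "z": 0.0072, "rx": 0, "ry": 0, "rz": -0.0541},
    {"x": 0.036, "y": -0.0104, "z": 0.0072, "rx": 0, "ry": 0, "rz": -0.0541},
    {"x": 0.036, "y": -0.0104, "z": 0.0072, "rx": 0, "ry": 0, "rz": -0.0541},
    {"x": 0, "y": 0, "z": 0, "rx": 0, "ry": 0, "rz": 0},
    {"x": 0, "y": 0, "z": 0, "rx": 0, "ry": 0, "rz": 0}
  ]
}}

```text
clock: 4.25
eef_pos: [0.4646, 0.2145, 0.1305]
orientation: [-1.969, -2.448, -0.0]
contact_force: [0.8, -0.5, 0.7]
opening: 0.642
gripper_force: 0.0
```

```bash
python3 - <<'E'
from h import *
o=get_obs();print(o['clock'],o['eef_pos'],o['opening'],o['contact_force'])
twist([.466,.2135,.034],12.2,12)
c=cam('side');save(c,'side1')
E
```

```text
4.25 [0.46456028 0.21449156 0.13053055] 0.6417966222705715 [ 0.81429114 -0.47603419  0.71292063]
tool z [-0.  0. -1.] y yaw 12.4 row [-0.0001  0.0001  0.008 ] rz 0.0003 n 12 len 0.008
```

Request:
{"method": "move_arm", "body": {
  "series": [
    {"x": -0.001, "y": 0.001, "z": 0.016, "rx": 0, "ry": 0, "rz": 0},
    {"x": 0, "y": 0, "z": 0.016, "rx": 0, "ry": 0, "rz": 0},
    {"x": 0, "y": 0, "z": 0.016, "rx": 0, "ry": 0, "rz": 0},
    {"x": 0, "y": 0, "z": 0.016, "rx": 0, "ry": 0, "rz": 0},
    {"x": 0, "y": 0, "z": 0.016, "rx": 0, "ry": 0, "rz": 0},
    {"x": 0, "y": 0, "z": 0.01, "rx": 0, "ry": 0, "rz": 0},
    {"x": 0, "y": 0, "z": 0.006, "rx": 0, "ry": 0, "rz": 0},
    {"x": 0, "y": 0, "z": 0, "rx": 0, "ry": 0, "rz": 0}
  ]
}}

```text
clock: 5.1
eef_pos: [0.4662, 0.2119, 0.0341]
orientation: [1.973, 2.444, -0.002]
contact_force: [0.4, 0.8, -0.1]
opening: 0.647
gripper_force: 0.0
```

Request:
{"method": "move_arm", "body": {
  "series": [
    {"x": 0, "y": 0, "z": 0, "rx": 0, "ry": 0, "rz": 0},
    {"x": 0, "y": 0, "z": 0, "rx": 0, "ry": 0, "rz": 0},
    {"x": 0, "y": 0, "z": 0, "rx": 0, "ry": 0, "rz": 0},
    {"x": 0, "y": 0, "z": 0, "rx": 0, "ry": 0, "rz": 0},
    {"x": 0, "y": 0, "z": 0, "rx": 0, "ry": 0, "rz": 0},
    {"x": 0, "y": 0, "z": 0, "rx": 0, "ry": 0, "rz": 0}
  ],
  "fingers": 0,
  "newtons": 70
}}

```text
clock: 5.7
eef_pos: [0.4664, 0.2128, 0.0354]
orientation: [1.971, 2.445, 0.001]
contact_force: [-0.5, -0.6, 6.3]
opening: 0.285
gripper_force: 70.5
```

```bash
python3 - <<'E'
from h import *
o=get_obs();print(o['clock'],o['eef_pos'],o['opening'],o['contact_force'],o['gripper_force'])
c=cam('side');cv2.imwrite('pics/side1.png',cv2.resize(c['im'][280:480,240:500,::-1],None,fx=2.5,fy=2.5))
E
```

```text
5.7 [0.46639264 0.21284659 0.03535595] 0.28482147570696587 [-0.46181611 -0.59581595  6.27439199] 70.50101280212402
```

View pics/side1.png

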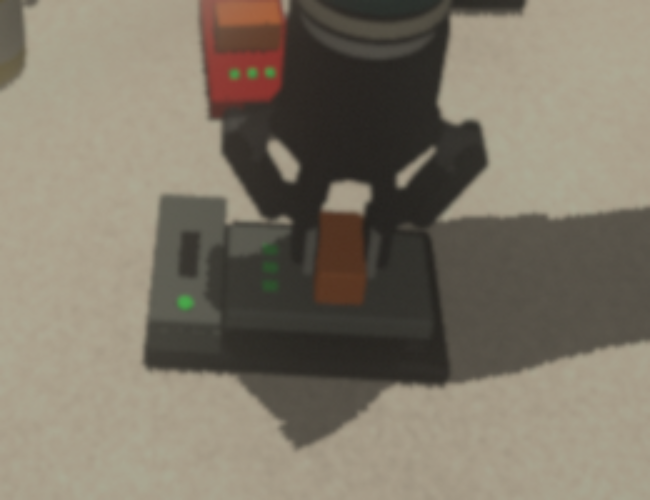

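The fingers hold the bar: it shows at (340,260) in the crop, between the pads, and the opening is 24 mm. Next I pull it level along −x.

Request:
{"method": "move_arm", "body": {
  "series": [
    {"x": 0, "y": -0.001, "z": -0.001, "rx": 0, "ry": 0, "rz": 0},
    {"x": 0, "y": -0.004, "z": 0, "rx": 0, "ry": 0, "rz": 0},
    {"x": 0, "y": -0.004, "z": 0, "rx": 0, "ry": 0, "rz": 0},
    {"x": 0, "y": -0.004, "z": 0, "rx": 0, "ry": 0, "rz": 0},
    {"x": 0, "y": -0.004, "z": 0, "rx": 0, "ry": 0, "rz": 0},
    {"x": 0, "y": -0.004, "z": 0, "rx": 0, "ry": 0, "rz": 0},
    {"x": 0, "y": -0.004, "z": 0, "rx": 0, "ry": 0, "rz": 0},
    {"x": 0, "y": -0.004, "z": 0, "rx": 0, "ry": 0, "rz": 0},
    {"x": 0, "y": -0.004, "z": 0, "rx": 0, "ry": 0, "rz": 0},
    {"x": 0, "y": -0.004, "z": 0, "rx": 0, "ry": 0, "rz": 0},
    {"x": 0, "y": -0.004, "z": 0, "rx": 0, "ry": 0, "rz": 0},
    {"x": 0, "y": 0, "z": 0, "rx": 0, "ry": 0, "rz": 0}
  ]
}}

```text
clock: 6.95
eef_pos: [0.4245, 0.2037, 0.0354]
orientation: [-1.97, -2.446, 0.003]
contact_force: [-3.3, -0.3, 0.4]
opening: 0.289
gripper_force: 70.3
```

```bash
python3 - <<'E'
from h import *
o=get_obs();print(o['clock'],o['eef_pos'],o['opening'],o['contact_force'],o['gripper_force'],o['moment'])
c=cam('side');cv2.imwrite('pics/side2.png',cv2.resize(c['im'][280:480,240:500,::-1],None,fx=2,fy=2))
E
```

```text
6.95 [0.42451151 0.20366048 0.03543928] 0.28931266107258297 [-3.3025187  -0.28139129  0.38902884] 70.27355790138245 [ 0.09598721  0.34482635 -0.03019818]
```

View pics/side2.png

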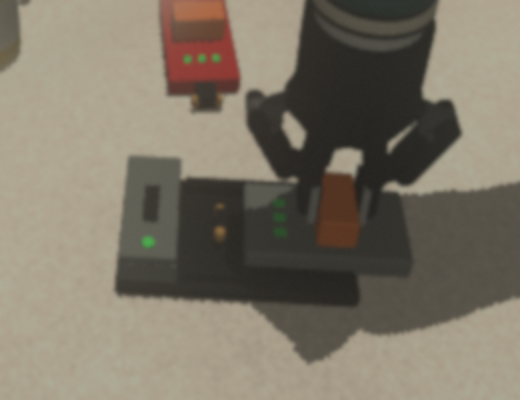

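The catch gave: the brass beads show at (220,210) clear of the socket, and the pack slid 43 mm with the gripper. Now I lift it.

Request:
{"method": "move_arm", "body": {
  "series": [
    {"x": 0, "y": 0, "z": -0.005, "rx": 0, "ry": 0, "rz": 0},
    {"x": 0, "y": 0, "z": -0.01, "rx": 0, "ry": 0, "rz": 0},
    {"x": 0, "y": 0, "z": -0.02, "rx": 0, "ry": 0, "rz": 0},
    {"x": 0, "y": 0, "z": -0.03, "rx": 0, "ry": 0, "rz": 0},
    {"x": 0, "y": 0, "z": -0.03, "rx": 0, "ry": 0, "rz": 0},
    {"x": 0, "y": 0, "z": -0.03, "rx": 0, "ry": 0, "rz": 0},
    {"x": 0, "y": 0, "z": -0.03, "rx": 0, "ry": 0, "rz": 0},
    {"x": 0, "y": 0, "z": -0.01, "rx": 0, "ry": 0, "rz": 0},
    {"x": 0, "y": 0, "z": 0, "rx": 0, "ry": 0, "rz": 0}
  ]
}}

```text
clock: 7.9
eef_pos: [0.4269, 0.2042, 0.202]
orientation: [1.971, 2.444, 0.005]
contact_force: [0.3, 0.4, -2.8]
opening: 0.29
gripper_force: 70.1
```

```bash
python3 - <<'E'
from h import *
o=get_obs();print(o['clock'],o['eef_pos'],o['opening'],o['contact_force'],o['moment'],o['joint_positions'])
twist([.469,-.2416,.2],-73.4,20)
c=cam('side');P=cloud(c);p=np.array(o['eef_pos'])
# slab tilt: grey slab points near the hand
q=P[(abs(P-p-[.03,.0,-.01])<[.1,.06,.035]).all(-1)];print(len(q),q[:,2].min())
for r in eyes.place_of('battery','side')[:2]:print(r, proj(c,p+[.016,.0035,-.0234]))
E
```

```text
7.9 [0.42691696 0.20416722 0.20199129] 0.2901347104340964 [ 0.27787148  0.37023028 -2.81199254] [-0.02914894 -0.00607658 -0.04297103] [-0.17488778  0.35027998 -0.4594018   2.17691613  0.25235488  0.66008119
 -0.59720154]
tool z [ 0.004  0.001 -1.   ] y yaw 12.2 row [-0.0204  0.0137  0.0001] rz 0.0747 n 20 len 0.025
4755 0.17816423493174322
{'uv': [342.3, 308.3], 'p': 0.78} [404.9080068  305.76087498]
{'uv': [403.5, 308.4], 'p': 0.6} [404.9080068  305.76087498]
```

Request:
{"method": "move_arm", "body": {
  "series": [
    {"x": -0.0204, "y": 0.0137, "z": 0, "rx": 0, "ry": 0, "rz": 0.0747},
    {"x": -0.0204, "y": 0.0137, "z": 0, "rx": 0, "ry": 0, "rz": 0.0747},
    {"x": -0.0204, "y": 0.0137, "z": 0, "rx": 0, "ry": 0, "rz": 0.0747},
    {"x": -0.0204, "y": 0.0137, "z": 0, "rx": 0, "ry": 0, "rz": 0.0747},
    {"x": -0.0204, "y": 0.0137, "z": 0, "rx": 0, "ry": 0, "rz": 0.0747},
    {"x": -0.0204, "y": 0.0137, "z": 0, "rx": 0, "ry": 0, "rz": 0.0747},
    {"x": -0.0204, "y": 0.0137, "z": 0, "rx": 0, "ry": 0, "rz": 0.0747},
    {"x": -0.0204, "y": 0.0137, "z": 0, "rx": 0, "ry": 0, "rz": 0.0747},
    {"x": -0.0204, "y": 0.0137, "z": 0, "rx": 0, "ry": 0, "rz": 0.0747},
    {"x": -0.0204, "y": 0.0137, "z": 0, "rx": 0, "ry": 0, "rz": 0.0747},
    {"x": -0.0204, "y": 0.0137, "z": 0, "rx": 0, "ry": 0, "rz": 0.0747},
    {"x": -0.0204, "y": 0.0137, "z": 0, "rx": 0, "ry": 0, "rz": 0.0747},
    {"x": -0.0204, "y": 0.0137, "z": 0, "rx": 0, "ry": 0, "rz": 0.0747},
    {"x": -0.0204, "y": 0.0137, "z": 0, "rx": 0, "ry": 0, "rz": 0.0747},
    {"x": -0.0204, "y": 0.0137, "z": 0, "rx": 0, "ry": 0, "rz": 0.0747},
    {"x": -0.0204, "y": 0.0137, "z": 0, "rx": 0, "ry": 0, "rz": 0.0747},
    {"x": -0.0204, "y": 0.0137, "z": 0, "rx": 0, "ry": 0, "rz": 0.0747},
    {"x": -0.0204, "y": 0.0137, "z": 0, "rx": 0, "ry": 0, "rz": 0.0747},
    {"x": -0.0204, "y": 0.0137, "z": 0, "rx": 0, "ry": 0, "rz": 0.0747},
    {"x": -0.0204, "y": 0.0137, "z": 0, "rx": 0, "ry": 0, "rz": 0.0747}
  ]
}}

```text
clock: 10.0
eef_pos: [0.4674, -0.2427, 0.2005]
orientation: [-3.11, -0.445, 0.0]
contact_force: [0.3, 0.4, -2.9]
opening: 0.287
gripper_force: 70.0
```

Request:
{"method": "move_arm", "body": {
  "series": [
    {"x": 0, "y": 0, "z": 0.02, "rx": 0, "ry": 0, "rz": 0},
    {"x": 0, "y": 0, "z": 0.03, "rx": 0, "ry": 0, "rz": 0},
    {"x": 0, "y": 0, "z": 0.03, "rx": 0, "ry": 0, "rz": 0},
    {"x": 0, "y": 0, "z": 0, "rx": 0, "ry": 0, "rz": 0},
    {"x": 0, "y": 0, "z": 0, "rx": 0, "ry": 0, "rz": 0}
  ]
}}

```text
clock: 10.5
eef_pos: [0.468, -0.2414, 0.1205]
orientation: [-3.108, -0.452, 0.002]
contact_force: [0.3, 0.2, -2.1]
opening: 0.287
gripper_force: 69.8
```

```bash
python3 - <<'E'
from h import *
o=get_obs();print(o['clock'],o['eef_pos'],o['opening'],o['contact_force'],o['joint_positions'])
twist([.469,-.2416,.0684],-73.4,8)
c=cam('side');save(c,'s3');d=cam('top')
im=np.hstack([c['im'][110:310,260:500],d['im'][220:420,350:590]])
cv2.imwrite('pics/b3.png',cv2.resize(im[...,::-1],None,fx=1.66,fy=1.66))
E
```

```text
10.5 [ 0.46797534 -0.24139904  0.12054021] 0.2869154821079907 [ 0.25420944  0.20357516 -2.13522686] [ 0.38729833  0.51127979  0.00378789  2.13743505 -0.00365152  0.49419181
 -0.8880021 ]
tool z [-0.001  0.    -1.   ] y yaw -73.4 row [0.0001 0.0001 0.0065] rz -0.0001 n 8 len 0.007
```

View pics/b3.png

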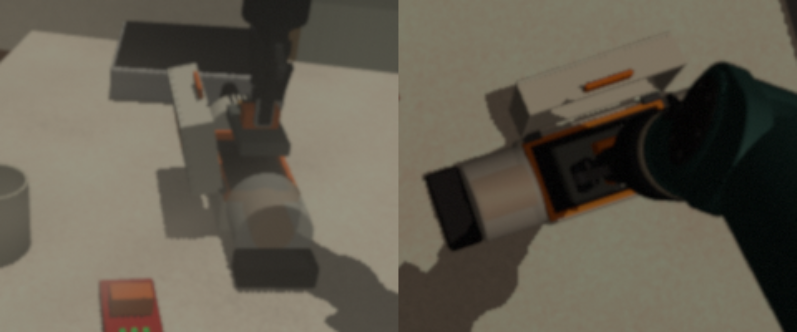

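The pack hangs level over the bay and lines up with the rim, at (265,140) in the side half and (590,160) in the top half. Now I lower it.

Request:
{"method": "move_arm", "body": {
  "series": [
    {"x": 0.001, "y": 0, "z": 0.01, "rx": 0, "ry": 0, "rz": 0},
    {"x": 0, "y": 0, "z": 0.01, "rx": 0, "ry": 0, "rz": 0},
    {"x": 0, "y": 0, "z": 0.01, "rx": 0, "ry": 0, "rz": 0},
    {"x": 0, "y": 0, "z": 0.008, "rx": 0, "ry": 0, "rz": 0},
    {"x": 0, "y": 0, "z": 0.005, "rx": 0, "ry": 0, "rz": 0},
    {"x": 0, "y": 0, "z": 0.003, "rx": 0, "ry": 0, "rz": 0},
    {"x": 0, "y": 0, "z": 0.003, "rx": 0, "ry": 0, "rz": 0},
    {"x": 0, "y": 0, "z": 0.001, "rx": 0, "ry": 0, "rz": 0},
    {"x": 0, "y": 0, "z": 0.001, "rx": 0, "ry": 0, "rz": 0},
    {"x": 0, "y": 0, "z": 0, "rx": 0, "ry": 0, "rz": 0}
  ]
}}

```text
clock: 11.6
eef_pos: [0.4697, -0.2408, 0.0696]
orientation: [3.108, 0.455, 0.0]
contact_force: [-0.2, 0.1, -2.4]
opening: 0.288
gripper_force: 70.0
```

Request:
{"method": "move_arm", "body": {
  "series": [
    {"x": 0, "y": 0, "z": 0.001, "rx": 0, "ry": 0, "rz": 0},
    {"x": 0, "y": 0, "z": 0.0005, "rx": 0, "ry": 0, "rz": 0},
    {"x": 0, "y": 0, "z": 0.0005, "rx": 0, "ry": 0, "rz": 0},
    {"x": 0, "y": 0, "z": 0, "rx": 0, "ry": 0, "rz": 0}
  ]
}}

```text
clock: 12.0
eef_pos: [0.4698, -0.2408, 0.0684]
orientation: [3.108, 0.455, 0.001]
contact_force: [-1.2, 0.9, 5.4]
opening: 0.292
gripper_force: 71.1
```

Request:
{"method": "move_arm", "body": {
  "series": [
    {"x": 0, "y": 0, "z": 0, "rx": 0, "ry": 0, "rz": 0},
    {"x": 0, "y": 0, "z": 0, "rx": 0, "ry": 0, "rz": 0},
    {"x": 0, "y": 0, "z": 0, "rx": 0, "ry": 0, "rz": 0},
    {"x": 0, "y": 0, "z": 0, "rx": 0, "ry": 0, "rz": 0},
    {"x": 0, "y": 0, "z": -0.005, "rx": 0, "ry": 0, "rz": 0},
    {"x": 0, "y": 0, "z": -0.01, "rx": 0, "ry": 0, "rz": 0},
    {"x": 0, "y": 0, "z": -0.02, "rx": 0, "ry": 0, "rz": 0},
    {"x": 0, "y": 0, "z": -0.03, "rx": 0, "ry": 0, "rz": 0},
    {"x": 0, "y": 0, "z": -0.04, "rx": 0, "ry": 0, "rz": 0},
    {"x": 0, "y": 0, "z": -0.04, "rx": 0, "ry": 0, "rz": 0},
    {"x": 0, "y": 0, "z": 0, "rx": 0, "ry": 0, "rz": 0}
  ],
  "fingers": 0.05
}}

```text
clock: 13.1
eef_pos: [0.4732, -0.2425, 0.2186]
orientation: [3.102, 0.453, 0.016]
contact_force: [1.1, 0.1, -0.2]
opening: 0.585
gripper_force: 0.0
```

Request:
{"method": "move_arm", "body": {
  "series": [
    {"x": 0.03, "y": 0.002, "z": 0, "rx": 0, "ry": 0, "rz": 0},
    {"x": 0.03, "y": 0.002, "z": 0, "rx": 0, "ry": 0, "rz": 0},
    {"x": 0.03, "y": 0.002, "z": 0, "rx": 0, "ry": 0, "rz": 0},
    {"x": 0.03, "y": 0.002, "z": 0, "rx": 0, "ry": 0, "rz": 0},
    {"x": 0.03, "y": 0.004, "z": 0, "rx": 0, "ry": 0, "rz": 0},
    {"x": 0.006, "y": 0.003, "z": 0, "rx": 0, "ry": 0, "rz": 0},
    {"x": 0, "y": 0, "z": 0, "rx": 0, "ry": 0, "rz": 0},
    {"x": 0, "y": 0, "z": 0, "rx": 0, "ry": 0, "rz": 0}
  ],
  "fingers": 0
}}

```text
clock: 13.9
eef_pos: [0.6216, -0.211, 0.2121]
orientation: [-3.108, -0.453, 0.004]
contact_force: [0.1, -0.4, -0.1]
opening: -0.002
gripper_force: 0.0
```

```bash
python3 - <<'E'
from h import *
o=get_obs();print(o['clock'],o['eef_pos'],o['opening'],o['contact_force'])
c=cam('side');d=cam('top')
ex=np.array([.9583,.2857,0]);ey=np.array([-.2857,.9583,0]);b=np.array([.473,-.256,0])
for n,k in(('s',c),('t',d)):
    P=cloud(k)-b;V=np.stack([P@ex,P@ey,P[...,2]],-1)
    q=V[(abs(V[...,0])<.045)&(abs(V[...,1])<.08)&(V[...,2]>.08)&(V[...,2]<.095)]
    print(n,'bar',len(q),(q*1000).mean(0).round(1) if len(q) else'',cv2.minAreaRect((q[:,:2]*1000).astype(np.float32)) if len(q)>5 else '')
    q=V[(abs(V[...,0])<.038)&(abs(V[...,1])<.075)&(V[...,2]>.055)&(V[...,2]<.07)]
    print('slab top z',np.median(q[:,2]),cv2.minAreaRect((q[:,:2]*1000).astype(np.float32)) if len(q)>5 else '')
im=np.hstack([c['im'][110:310,260:500],d['im'][220:420,350:590]])
cv2.imwrite('pics/b4.png',cv2.resize(im[...,::-1],None,fx=1.66,fy=1.66))
E
```

```text
13.9 [ 0.62163123 -0.21104902  0.21205248] -0.0018193794288244856 [ 0.09744281 -0.44590007 -0.08857739]
s bar 190 [ 4.7 19.6 85.6] ((3.765695571899414, 16.795852661132812), (43.690303802490234, 29.30458641052246), 1.461063265800476)
slab top z 0.06277832517332177 ((-2.1159400939941406, -3.805450439453125), (71.62911224365234, 141.77394104003906), 0.024187566712498665)
t bar 383 [ 3.1 16.2 86.1] ((3.0947036743164062, 15.702081680297852), (43.57375717163086, 25.9599666595459), 0.3660430312156677)
slab top z 0.06212538921449297 ((-0.8193244934082031, -4.634796142578125), (73.4272689819336, 140.7421112060547), 0.7159358859062195)
```

View pics/b4.png

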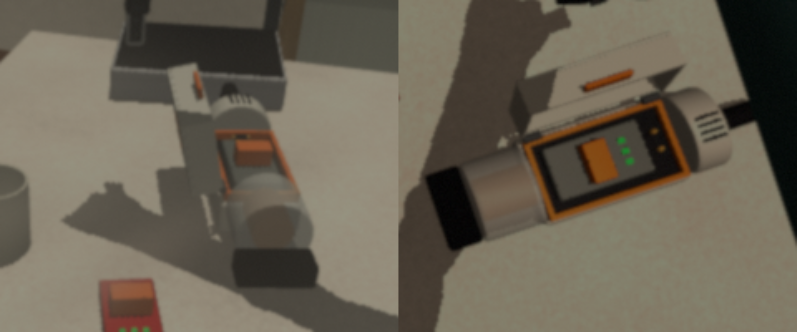

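The pack lies flat in the bay, with the slab top at 62.5 mm (expected 63) and its axis aligned to about 0.5°. In the top half the bar is at (600,160) and the tongue beads are at (657,140). Next I push the cover from behind, along an arc about its hinge.

Request:
{"method": "move_arm", "body": {
  "series": [
    {"x": 0, "y": 0, "z": 0.02, "rx": 0, "ry": 0, "rz": 0},
    {"x": 0, "y": 0, "z": 0.03, "rx": 0, "ry": 0, "rz": 0},
    {"x": 0, "y": 0, "z": 0.03, "rx": 0, "ry": 0, "rz": 0},
    {"x": 0, "y": 0, "z": 0.02, "rx": 0, "ry": 0, "rz": 0},
    {"x": 0, "y": 0, "z": 0, "rx": 0, "ry": 0, "rz": 0},
    {"x": 0, "y": 0, "z": 0, "rx": 0, "ry": 0, "rz": 0}
  ]
}}

```text
clock: 14.6
eef_pos: [0.6227, -0.2109, 0.1128]
orientation: [3.109, 0.454, -0.001]
contact_force: [-0.1, 0.5, 0.2]
opening: -0.004
gripper_force: 0.0
```

```bash
python3 - <<'E'
from h import *
o=get_obs();print(o['clock'],o['eef_pos'],o['contact_force'])
p=np.array(o['eef_pos'])-[.519,-.242,.06];cur=np.array([p[0]*.9583+p[1]*.2857,p[2]])*1000
def tcp(t):
    r=np.array([-np.cos(t),np.sin(t)]);n=np.array([np.sin(t),np.cos(t)])
    return 96*r+38*n+[11,-16] if t>np.pi/2 else 80*r+38*n+[11,0]
print(cur,tcp(2.05))
for t in np.append(np.linspace(1.97,0,26),-.04):
    q=tcp(t); d=q-cur; print(round(t,2),q.round(0),'x %.1f z %.1f'%(d[0],-d[1])); cur=q
E
```

```text
14.6 [ 0.62271337 -0.21089954  0.11283173] [-0.07110051  0.53732098  0.23717645]
[108.27392377  52.8317312 ] [88.98274838 51.66602512]
1.97 [83. 58.] x -24.9 z -4.8
1.89 [77. 63.] x -6.0 z -5.5
1.81 [71. 68.] x -6.4 z -5.0
1.73 [64. 73.] x -6.8 z -4.5
1.65 [57. 76.] x -7.1 z -3.9
1.58 [49. 80.] x -7.4 z -3.3
1.5 [43. 83.] x -6.5 z -2.8
1.42 [36. 85.] x -6.6 z -2.3
1.34 [30. 87.] x -6.8 z -1.7
1.26 [23. 88.] x -6.9 z -1.2
1.18 [16. 88.] x -6.9 z -0.7
1.1 [ 9. 89.] x -7.0 z -0.1
1.02 [ 2. 88.] x -7.0 z 0.4
0.95 [-5. 87.] x -6.9 z 1.0
0.87 [-12.  86.] x -6.8 z 1.5
0.79 [-18.  84.] x -6.7 z 2.1
0.71 [-25.  81.] x -6.5 z 2.6
0.63 [-31.  78.] x -6.3 z 3.1
0.55 [-37.  74.] x -6.0 z 3.6
0.47 [-43.  70.] x -5.7 z 4.0
0.39 [-48.  66.] x -5.4 z 4.5
0.32 [-53.  61.] x -5.0 z 4.9
0.24 [-58.  56.] x -4.6 z 5.2
0.16 [-62.  50.] x -4.2 z 5.6
0.08 [-66.  44.] x -3.7 z 5.9
0.0 [-69.  38.] x -3.2 z 6.2
-0.04 [-70.  35.] x -1.5 z 3.2
```

Request:
{"method": "move_arm", "body": {
  "series": [
    {"x": -0.008, "y": 0, "z": -0.002, "rx": 0, "ry": 0, "rz": 0},
    {"x": -0.008, "y": 0, "z": -0.002, "rx": 0, "ry": 0, "rz": 0},
    {"x": -0.009, "y": 0, "z": -0.001, "rx": 0, "ry": 0, "rz": 0},
    {"x": -0.006, "y": 0, "z": -0.0055, "rx": 0, "ry": 0, "rz": 0},
    {"x": -0.0064, "y": 0, "z": -0.005, "rx": 0, "ry": 0, "rz": 0},
    {"x": -0.0068, "y": 0, "z": -0.0045, "rx": 0, "ry": 0, "rz": 0},
    {"x": -0.0071, "y": 0, "z": -0.0039, "rx": 0, "ry": 0, "rz": 0},
    {"x": -0.0074, "y": 0, "z": -0.0033, "rx": 0, "ry": 0, "rz": 0},
    {"x": -0.0065, "y": 0, "z": -0.0028, "rx": 0, "ry": 0, "rz": 0},
    {"x": -0.0066, "y": 0, "z": -0.0023, "rx": 0, "ry": 0, "rz": 0}
  ]
}}

```text
clock: 15.6
eef_pos: [0.5553, -0.231, 0.1456]
orientation: [3.108, 0.455, 0.004]
contact_force: [2.8, 1.0, 2.4]
opening: -0.001
gripper_force: 1.5
```

```bash
python3 - <<'E'
from h import *
o=get_obs();print(o['clock'],o['eef_pos'],o['contact_force'])
c=cam('side');d=cam('top')
im=np.hstack([c['im'][80:280,260:500],d['im'][200:400,350:590]])
cv2.imwrite('pics/b5.png',cv2.resize(im[...,::-1],None,fx=1.66,fy=1.66))
E
```

```text
15.6 [ 0.55533277 -0.23097408  0.14563736] [2.82823804 0.9849838  2.36245451]
```

View pics/b5.png

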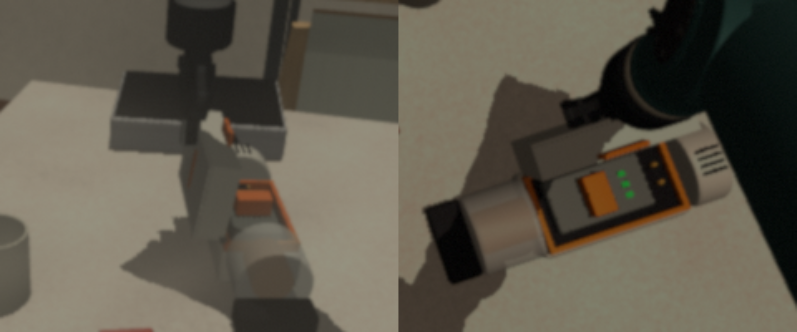

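The cover, with its edge at (215,145) in the side half, is now just past upright and following the fingers at about 3 N. I carry on along the arc.

Request:
{"method": "move_arm", "body": {
  "series": [
    {"x": -0.0068, "y": 0, "z": -0.0017, "rx": 0, "ry": 0, "rz": 0},
    {"x": -0.0069, "y": 0, "z": -0.0012, "rx": 0, "ry": 0, "rz": 0},
    {"x": -0.0069, "y": 0, "z": -0.0007, "rx": 0, "ry": 0, "rz": 0},
    {"x": -0.007, "y": 0, "z": -0.0001, "rx": 0, "ry": 0, "rz": 0},
    {"x": -0.007, "y": 0, "z": 0.0004, "rx": 0, "ry": 0, "rz": 0},
    {"x": -0.0069, "y": 0, "z": 0.001, "rx": 0, "ry": 0, "rz": 0},
    {"x": -0.0068, "y": 0, "z": 0.0015, "rx": 0, "ry": 0, "rz": 0},
    {"x": -0.0067, "y": 0, "z": 0.0021, "rx": 0, "ry": 0, "rz": 0},
    {"x": -0.0065, "y": 0, "z": 0.0026, "rx": 0, "ry": 0, "rz": 0},
    {"x": -0.0063, "y": 0, "z": 0.0031, "rx": 0, "ry": 0, "rz": 0}
  ]
}}

```text
clock: 16.7
eef_pos: [0.4885, -0.2505, 0.1374]
orientation: [-3.108, -0.455, 0.002]
contact_force: [-0.2, -0.4, 3.3]
opening: 0.003
gripper_force: 1.1
```

Request:
{"method": "move_arm", "body": {
  "series": [
    {"x": -0.006, "y": 0, "z": 0.0036, "rx": 0, "ry": 0, "rz": 0},
    {"x": -0.0057, "y": 0, "z": 0.004, "rx": 0, "ry": 0, "rz": 0},
    {"x": -0.0054, "y": 0, "z": 0.0045, "rx": 0, "ry": 0, "rz": 0},
    {"x": -0.005, "y": 0, "z": 0.0049, "rx": 0, "ry": 0, "rz": 0},
    {"x": -0.0046, "y": 0, "z": 0.0052, "rx": 0, "ry": 0, "rz": 0},
    {"x": -0.0042, "y": 0, "z": 0.0056, "rx": 0, "ry": 0, "rz": 0},
    {"x": -0.0037, "y": 0, "z": 0.0059, "rx": 0, "ry": 0, "rz": 0},
    {"x": -0.0016, "y": 0, "z": 0.003, "rx": 0, "ry": 0, "rz": 0},
    {"x": 0, "y": 0, "z": 0.001, "rx": 0, "ry": 0, "rz": 0},
    {"x": 0, "y": 0, "z": 0, "rx": 0, "ry": 0, "rz": 0}
  ]
}}

```text
clock: 17.7
eef_pos: [0.4554, -0.2606, 0.0998]
orientation: [-3.108, -0.455, -0.001]
contact_force: [-0.7, 0.2, 0.7]
opening: 0.001
gripper_force: 0.0
```

Request:
{"method": "move_arm", "body": {
  "series": [
    {"x": 0, "y": 0, "z": 0.0015, "rx": 0, "ry": 0, "rz": 0},
    {"x": 0, "y": 0, "z": 0.001, "rx": 0, "ry": 0, "rz": 0},
    {"x": 0, "y": 0, "z": 0, "rx": 0, "ry": 0, "rz": 0}
  ]
}}

```text
clock: 18.0
eef_pos: [0.4554, -0.2608, 0.0981]
orientation: [3.108, 0.455, 0.001]
contact_force: [-1.6, 0.6, 4.4]
opening: -0.0
gripper_force: 2.1
```

Request:
{"method": "move_arm", "body": {
  "series": [
    {"x": 0, "y": 0, "z": 0.001, "rx": 0, "ry": 0, "rz": 0},
    {"x": 0, "y": 0, "z": 0.001, "rx": 0, "ry": 0, "rz": 0},
    {"x": 0, "y": 0, "z": 0, "rx": 0, "ry": 0, "rz": 0}
  ]
}}

```text
clock: 18.3
eef_pos: [0.4554, -0.2609, 0.0979]
orientation: [3.108, 0.455, 0.001]
contact_force: [-4.5, 2.5, 20.7]
opening: 0.002
gripper_force: 10.5
```

The fingers meet firm resistance at 20 N, at the height of the shut top (98 mm). I back off and check.

Request:
{"method": "move_arm", "body": {
  "series": [
    {"x": 0, "y": 0, "z": -0.005, "rx": 0, "ry": 0, "rz": 0},
    {"x": 0, "y": 0, "z": -0.02, "rx": 0, "ry": 0, "rz": 0},
    {"x": 0, "y": 0, "z": -0.04, "rx": 0, "ry": 0, "rz": 0},
    {"x": 0, "y": 0, "z": -0.04, "rx": 0, "ry": 0, "rz": 0},
    {"x": 0.04, "y": 0.03, "z": -0.01, "rx": 0, "ry": 0, "rz": 0},
    {"x": 0.03, "y": 0.04, "z": 0, "rx": 0, "ry": 0, "rz": 0},
    {"x": 0.03, "y": 0.04, "z": 0, "rx": 0, "ry": 0, "rz": 0},
    {"x": 0.03, "y": 0.04, "z": 0, "rx": 0, "ry": 0, "rz": 0},
    {"x": 0, "y": 0, "z": 0, "rx": 0, "ry": 0, "rz": 0}
  ]
}}

```text
clock: 19.2
eef_pos: [0.627, -0.3712, 0.21]
orientation: [3.104, 0.452, 0.009]
contact_force: [-0.9, -0.3, 0.7]
opening: 0.002
gripper_force: 0.0
```

```bash
python3 - <<'E'
from h import *
o=get_obs();print(o['clock'],o['eef_pos'],o['contact_force'])
c=cam('side');d=cam('top')
ex=np.array([.9583,.2857,0]);ey=np.array([-.2857,.9583,0]);b=np.array([.473,-.256,0])
for k in(c,d):
    P=cloud(k)-b;V=np.stack([P@ex,P@ey,P[...,2]],-1)*1000
    for lo,hi in((-45,-20),(-15,10),(15,35)):
        q=V[(V[...,0]>lo)&(V[...,0]<hi)&(abs(V[...,1])<60)&(V[...,2]>70)&(V[...,2]<125)]
        print(lo,len(q),np.median(q[:,2]).round(1) if len(q) else '')
for l in('bottle','mug'):
    print([ (r['p'],ray(c,*r['uv'],0).round(3)) for r in eyes.place_of(l,'side')[:1]])
im=np.hstack([c['im'][110:310,200:440],d['im'][150:350,320:560]])
cv2.imwrite('pics/b6.png',cv2.resize(im[...,::-1],None,fx=1.66,fy=1.66))
E
```

```text
19.2 [ 0.62703984 -0.37115968  0.20998401] [-0.89783329 -0.30982405  0.66925144]
-45 315 98.1
-15 322 98.1
15 259 98.0
-45 1026 97.5
-15 996 97.5
15 782 97.4
[(0.85, array([0.74 , 0.081, 0.   ]))]
[(0.56, array([ 0.748, -0.062,  0.   ]))]
```

View pics/b6.png

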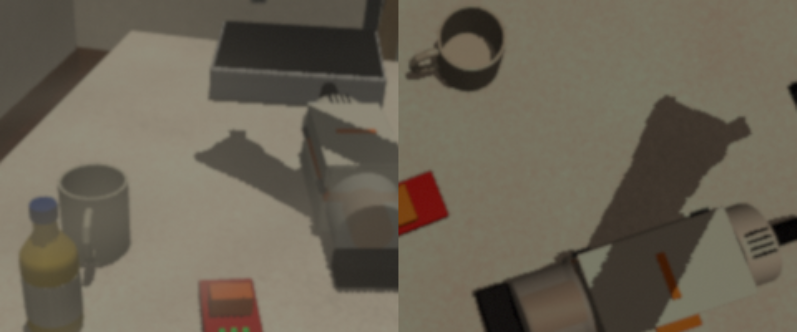

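The cover is shut: its top is level at 98 mm across its width, as expected, at (665,270) in the top half. The bottle at (50,270) and the mug at (95,210) in the side half have not moved, and the robot touches nothing.

```bash
python3 -c "
from bench import bot
print(bot.hand_in())"
```

```text
the job is handed in; nothing more can be done
None
```

The job is handed in at about 19 s: the pack lies flat in the bay, the cover is fully shut over it, and the bottle and mug were not moved.

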